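# Hang the loaded salt caddy under the pantry rack

### The job

Set the glass salt shaker gently down, upright, inside the blue caddy while the caddy is still standing on the shelf, and let go of it. Then pick the caddy up by its handle and hang it level by the handle on both prongs of the red twin hook under the wire rack, with the shaker still standing upright inside, leaving the other things where they are.

Things in the scene. Friction and masses are not known exactly. Their poses are not given: they have to be found in the camera images.
- caddy: open blue metal caddy, 150 (x) x 160 (y) x 65 mm high, walls and floor 4 mm, 0.4 kg; origin at the centre of its underside, z up; its +x side is the back and faces the rack when hung. Fixed steel wire handle 8 mm thick: uprights at x = +28, y = +-74 mm, slanting in to a level bar along y at x = +28, z = 160 mm, straight for |y| < 62 mm
- caddy_grip (a point): centre of the pale wooden roll on the middle of the caddy's handle bar: 18 mm in diameter, 50 mm long along the caddy's y, axis 160 mm above the caddy's underside, 28 mm behind its middle; bare 8 mm wire on either side of it. Axes as the caddy's
- shaker: clear glass salt shaker with white salt and a steel cap, round, 46 mm in diameter, 97 mm high (cap from 74 mm up, 44 mm wide); origin at the centre of its underside, z up. About 0.15 kg
- rack: fixed stand: grey uprights 20 mm square at y = +-180 mm, joined by two wooden rails; feet 14 mm high, x = -50 to +140 mm. Origin at table height midway between the uprights in the plane of the rails' front faces; -x is the front, towards the robot. Lower rail z = 115 to 145 mm (the hung caddy's back rests on it), hook rail z = 247 to 277 mm
- rack_front (a point): middle of the front rod (10 mm thick) of the wire shelf on top of the rack: rack x = -65, z = 405 mm. The rods run along y for |y| < 180 mm, from here back to x = +140 mm. This roof overhangs the hook, so a gripper cannot hang the caddy from straight above: it must lean back, out to the front. Axes as the rack's
- hook_seat (a point): midpoint between the twin hook's two seats, at the height of the handle bar's centre when hung: rack x = -52, y = 0, z = 260 mm, axes as the rack's. The red-painted steel prongs, 10 mm thick, at y = +-45 mm come forward from the hook rail, are lowest (axis z = 250 mm) at x = -52 mm and turn up to tips at x = -80 mm, axis z = 272, top 277 mm
- container: grey plastic cereal container with clip-on lid, 188 x 103 x 218 mm high, bystander; origin under its centre
- silicone_lid: orange silicone lid lying flat, 140 mm in diameter, 5 mm thick with a low knob to 19 mm, bystander; origin under its centre
- dipper: wooden honey dipper lying along its x, about 165 mm long, 30 mm high at its head (+x end), bystander; origin at table height near its middle
- scoop: stainless steel scoop lying on the shelf at the foot of the rack, behind its rails, bowl 75 x 50 x 30 mm with a handle towards its +x, 185 mm long in all, bystander; origin under the bowl's centre
Things that resemble listed ones, but are neither listed nor needed, are in the scene too. There is more than one size of the shaker; the one meant has the size given above.

How it is judged:
By the outcome, as a careful person would: the job done as asked, in the order asked, and still so for the second after the job is handed in, with the robot touching nothing.
It also fails if it takes over 64 s, if anything falls off the work surface, if the arm or the gripper's body presses on something with over 40 N, if the wrist force passes 120 N, or if a joint passes its speed limit or range.

### The arm

A 6-joint arm with a two-finger parallel gripper is mounted at the origin on the work surface. World frame = base frame: x ahead of the robot, y to its left, z up, the work surface at z = 0. Lengths are in m, angles in rad, forces in N, time in s.
With the tool pointing down it reaches from about 0.25 to 0.775 m from the base axis. Payload 8.9 kg.
Tool frame: the origin (TCP) lies midway between the tips of the shut fingers; the grasp point (between the pads) lies manip.tcp_to_grasp behind it (manip.tcp_to_grasp is the distance from the TCP to the grasp point, in m); z points along the fingers, y is the direction in which the jaws open and shut (so a half turn about z gives the same grasp; the last joint's range is limited). The gripper opens to 85 mm and grips with 20 to 120 N. Pads are 22 mm wide; open, the fingers measure 114 mm over their backs; the gripper's body (76 mm by 85 mm) begins 54 mm behind the grasp point. The pads swing forward as they close: fully open they stand 13 mm farther back than shut.
Start: joints at [1.195, 0.291, -0.153, 1.127, 0, 1.431], TCP at [0.123, 0.51, 0.231] pointing down, gripper open.
Joint ranges: [-2.52, 2.52], [-0.91, 1.74], [-1.3, 1.37], [-1.96, 2.02], [-1.52, 1.47], [-3.14, 3.14]. Speed limits (rad/s): [2.22, 2.22, 2.79, 3.14, 3.14, 3.14].

### API

Orientations are given as a unit quaternion [w, x, y, z].
In Python, from bench import manip gives the robot as it stands. Calls block until the motion is done:
- manip.goto(position, orientation): joint-space move of the TCP to a pose.
- manip.servo_line(position, vel=0.15, frame=None): straight line of the TCP; frame=None keeps the orientation; vel is the mean speed in m/s.
- manip.goto_joints(angles): joint-space move.
- manip.set_gripper(opening, grip_force=None): finger opening in m; grip_force is the grip in N (None keeps the last); returns when the fingers have stopped.
- manip.sleep(seconds).
- manip.ik(position, orientation): joint angles nearest the present ones, or None.
- manip.get_image(name): name is "scene" or "top" or "wrist"; returns (picture, depth): 384x512x3 uint8, red, green, blue; 384x512 float32, m along the optical axis (not along the pixel's ray), 0 where there is no reading.
- manip.camera_params(name): a dict with "fovy" (degrees; the focal length in pixels is half the picture's height over the tangent of half this angle, whatever the lens; pixels are square), "cx", "cy" (the principal point, pixels), "dist_coeffs" ([k1, k2, p1, p2, k3] as OpenCV has them; the pictures are not rectified), "view" (4x4, takes a point from world to camera coordinates). Camera axes: x right, y up, looking along -z (the intrinsics and any distortion apply to the point x, -y, -z); pixel columns grow to the right and rows downward; lengths in m; the calibration is good to about 2 mm. A picture is of the moment at which its call begins: read the wrist's pose just before it. camera_params takes no time and is no camera call; for the wrist camera it gives the pose at the moment of the call.
A pose or a line that the arm cannot do raises manip.IKError and nothing moves.
- manip.sign_off(): hands the job in, once; it reports no verdict.
Trained networks look in the newest picture that a camera, given by its name, has taken for a name from the list of things; names that differ only in an ending like _2 or _b are one class to them, and where a whole thing is asked for, a point or a joint stands for the part that bears it (a point fixed in the world has none). Each returns a list of dicts, best first, with "confidence" (0 to 1); they miss things now and then, are a little off and sometimes report something else, mostly with a low value. They report only what shows in the picture. A call takes as long as a camera call. They do not tell look-alikes from the thing itself.
- manip.regions_of(thing, camera): "pixels" (384x512 bool, what is visible of it) and "rect" ([centre column, centre row, width, height] in pixels, round what is visible of it).
Readings, each from a call of its own:
- manip.get_clock(): time.
- manip.get_joint_positions(): joint angles.
- manip.get_joint_vel(): joint speeds.
- manip.get_joint_efforts(): joint torques, N m.
- manip.get_tool_pos(): TCP position.
- manip.get_ee_rot(): TCP orientation.
- manip.get_ft_force(): force on the tool from outside, world axes, zero at the start.
- manip.get_ft_torque(): the same for the moment, N m.
- manip.get_grip_width(): finger opening in m.
Only numpy, scipy, OpenCV 4.12 (cv2) and the standard library are available. Lean on these libraries where they do the work, as an engineer would, in place of code of your own. Each camera call takes 0.05 s, during which the arm holds its last target. There are 200 camera calls.

## Working session

There is one attempt and no reset: what is moved stays moved. The work goes in short steps, each a Python script; the robot and the scene stay as the last script left them, time stands still between calls to the robot, and variables do not carry over. Pictures are saved under pics/ and viewed, about 8 in all and at most 12, crops included, and the job is handed in when it is done.

```bash
ls; mkdir -p pics; cat > h.py <<'E'
import numpy as np, cv2
from bench import manip
def save(n,im): cv2.imwrite('pics/'+n+'.png', im[:,:,::-1])
def K(p):
    f=192/np.tan(np.radians(p['fovy'])/2); return np.array([[f,0,p['cx']],[0,f,p['cy']],[0,0,1.]])
def cloud(cam,depth,p):
    v,u=np.mgrid[0:384,0:512]
    q=cv2.undistortPoints(np.stack([u,v],-1).reshape(-1,1,2).astype(float),K(p),np.array(p['dist_coeffs'],float)).reshape(384,512,2)
    c=np.stack([q[...,0]*depth,-q[...,1]*depth,-depth,np.ones_like(depth)],-1)
    w=c@np.linalg.inv(np.array(p['view'])).T
    w=w[...,:3]; w[depth<=0]=np.nan; return w
def project(P,p):
    c=np.c_[np.atleast_2d(P),np.ones(len(np.atleast_2d(P)))]@np.array(p['view']).T
    return cv2.projectPoints((c[:,:3]*[1,-1,-1]).reshape(-1,1,3),np.zeros(3),np.zeros(3),K(p),np.array(p['dist_coeffs'],float))[0].reshape(-1,2)
E
python3 - <<'E'
from h import *
for cam in ['scene','top']:
    p=manip.camera_params(cam); im,d=manip.get_image(cam); w=cloud(cam,d,p); save(cam,im); np.save(cam+'.npy',w); np.save(cam+'_im.npy',im)
    print(cam,p['fovy'],p['dist_coeffs'],np.round(np.linalg.inv(np.array(p['view']))[:3,3],3))
    for t in ['caddy','caddy_grip','shaker','rack','container','silicone_lid','dipper','scoop']:
        for r in manip.regions_of(t,cam):
            q=w[r['pixels']]; q=q[~np.isnan(q[:,0])]
            if len(q): print(t,round(r['confidence'],2),np.round(r['rect']),len(q),'lo',np.round(np.percentile(q,3,0),3),'hi',np.round(np.percentile(q,97,0),3))
print(manip.tcp_to_grasp, manip.get_clock())
E
```

```text
pics
scene 51.789455164257554 [0.04507408 0.         0.         0.         0.        ] [1.15  0.478 1.176]
caddy 0.68 [237. 181.  59.  54.] 1520 lo [ 0.353 -0.25   0.002] hi [0.662 0.066 0.409]
caddy_grip 0.83 [237. 180.  57.  56.] 1668 lo [ 0.353 -0.252  0.001] hi [0.662 0.064 0.41 ]
shaker 0.8 [325. 236.  19.  25.] 328 lo [0.432 0.201 0.004] hi [0.468 0.243 0.101]
shaker 0.71 [331. 265.  11.  15.] 156 lo [0.518 0.278 0.011] hi [0.543 0.304 0.075]
shaker 0.64 [333. 207.  21.  33.] 502 lo [0.329 0.171 0.016] hi [0.372 0.221 0.133]
rack 0.76 [234. 237. 168. 189.] 7051 lo [ 0.533 -0.129  0.002] hi [0.82  0.251 0.412]
container 0.79 [338. 315.  70.  98.] 3784 lo [0.612 0.348 0.042] hi [0.792 0.449 0.221]
container 0.62 [325. 235.  20.  25.] 302 lo [0.434 0.205 0.011] hi [0.467 0.243 0.101]
silicone_lid 0.89 [145. 201.  36.  29.] 795 lo [ 0.648 -0.457  0.003] hi [ 0.752 -0.335  0.018]
dipper 0.43 [270. 204.  21.  23.] 39 lo [ 0.375 -0.012  0.011] hi [0.505 0.005 0.032]
scoop 0.85 [214. 267.  32.  39.] 528 lo [ 0.683 -0.022 -0.   ] hi [0.805 0.027 0.035]
top 42.43855502887607 [-0.0542483 
[... 254 characters left out ...]
7 [204. 270.  17.  19.] 338 lo [0.319 0.166 0.012] hi [0.371 0.214 0.134]
shaker 0.64 [195. 240.  17.  16.] 180 lo [0.426 0.201 0.026] hi [0.465 0.237 0.102]
rack 0.66 [244. 139. 141. 100.] 5079 lo [ 0.612 -0.123  0.001] hi [0.82  0.244 0.412]
container 0.9 [141. 158.  50.  70.] 2978 lo [0.605 0.338 0.021] hi [0.785 0.445 0.221]
container 0.66 [265. 162.  17.  54.] 291 lo [ 0.63  -0.021 -0.005] hi [0.804 0.025 0.033]
silicone_lid 0.81 [382. 171.  41.  40.] 1268 lo [ 0.634 -0.458 -0.002] hi [ 0.752 -0.337  0.016]
dipper 0.5 [266. 247.   6.  45.] 162 lo [ 0.351 -0.012  0.   ] hi [0.499 0.011 0.033]
scoop 0.56 [264. 163.  16.  52.] 308 lo [ 0.631 -0.021 -0.005] hi [0.805 0.025 0.035]
0.0187 0.9
```

```bash
python3 - <<'E'
import cv2,numpy as np
a=cv2.imread('pics/scene.png');b=cv2.imread('pics/top.png')
A=cv2.resize(a[120:370,130:390],None,fx=1.55,fy=1.55*1,interpolation=cv2.INTER_CUBIC)
B=cv2.resize(b[80:330,110:410],None,fx=1.32,fy=1.55,interpolation=cv2.INTER_CUBIC)
print(A.shape,B.shape)
cv2.imwrite('pics/both.png',np.hstack([A,B])[:, :800])
E
```

```text
(388, 403, 3) (388, 396, 3)
```

View pics/both.png

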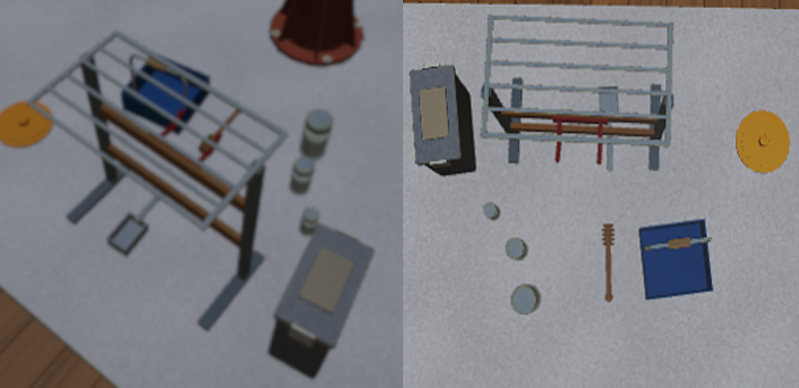

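Three shakers of different heights stand on the left; the 97 mm one is the middle one, near (0.447, 0.222). The caddy is right of the dipper, the rack is ahead with its red hook facing the robot. Next I fit precise poses.

```bash
cat > fit.py <<'E'
from h import *
for cam in ['top','scene']:
    w=np.load(cam+'.npy'); im=np.load(cam+'_im.npy').astype(int); x,y,z=w[...,0],w[...,1],w[...,2]
    hsv=cv2.cvtColor(im.astype(np.uint8),cv2.COLOR_RGB2HSV)
    roof=(z>.39)&(z<.43)&(x>.55)&(x<.9)&(abs(y-.06)<.25)
    R=cv2.minAreaRect(w[roof][:,:2].astype(np.float32)); print(cam,'roof',R, np.median(z[roof]))
    fr=roof&(x<.635); P=w[fr]; c=np.polyfit(P[:,1],P[:,0],1); print(' front rod x=',c, 'yrange',P[:,1].min(),P[:,1].max(),'at y=.06',np.polyval(c,.06))
    red=(hsv[...,1]>150)&((hsv[...,0]<6)|(hsv[...,0]>174))&(z>.23)&(z<.3)&(x>.55)&(x<.75)
    P=w[red]; print(' red',len(P),P.min(0),P.max(0))
    for s in (P[:,1]<np.median(P[:,1])),(P[:,1]>=np.median(P[:,1])):
        Q=P[s]; Q=Q[Q[:,0]<.66]
        if len(Q): print('  prong',len(Q),np.median(Q,0),Q.min(0),Q.max(0))
    blue=(hsv[...,0]>100)&(hsv[...,0]<130)&(hsv[...,1]>120)&(x>.3)&(x<.56)&(y<-.04)&(y>-.3)
    B=w[blue]; R=cv2.minAreaRect(B[:,:2].astype(np.float32)); print(' caddy all',len(B),R)
    rim=blue&(z>.055)&(z<.075); print(' caddy rim',rim.sum(),cv2.minAreaRect(w[rim][:,:2].astype(np.float32)))
    ba=(z>.15)&(z<.18)&(x>.35)&(x<.56)&(y<-.04)&(y>-.3); P=w[ba]; c=np.polyfit(P[:,1],P[:,0],1)
    wood=ba&(hsv[...,0]>5)&(hsv[...,0]<25)&(hsv[...,1]>70)
    print(' bar',len(P),c,'zmax',np.percentile(P[:,2],95),'y',P[:,1].min(),P[:,1].max(),'x@-.17',np.polyval(c,-.17),'wood',wood.sum(),w[wood].mean(0),w[wood].min(0),w[wood].max(0))
    sh=(z>.085)&(z<.115)&(abs(x-.447)<.045)&(abs(y-.222)<.045); P=w[sh]; print(' shaker cap',len(P),cv2.minEnclosingCircle(P[:,:2].astype(np.float32)),P.mean(0),np.percentile(P[:,2],[50,95]))
    print(' table z', np.nanmedian(z[(abs(x-.5)<.05)&(abs(y-.1)<.04)]))
E
python3 fit.py
```

```text
top roof ((0.7170631885528564, 0.060626208782196045), (0.37626075744628906, 0.21361340582370758), 88.42544555664062) 0.40785173831237287
 front rod x= [0.02110566 0.61494609] yrange -0.12091591179572221 0.2451514072104538 at y=.06 0.6162124310841166
 red 176 [0.59556102 0.00628508 0.25246435] [0.68140504 0.12045272 0.28330826]
  prong 35 [0.62313136 0.01744124 0.26267669] [0.59556102 0.01457559 0.25351861] [0.65933227 0.02044972 0.2798061 ]
  prong 36 [0.62341071 0.10721405 0.26357984] [0.59894652 0.10387247 0.25246435] [0.65882051 0.112429   0.28117429]
 caddy all 1947 ((0.4312138855457306, -0.16767990589141846), (0.14731436967849731, 0.16046686470508575), 7.351937294006348)
 caddy rim 185 ((0.4312138855457306, -0.16767990589141846), (0.14731436967849731, 0.16046686470508575), 7.351937294006348)
 bar 182 [-0.12393692  0.43933688] zmax 0.17062004301080988 y -0.23370500750589568 -0.09358000190559279 x@-.17 0.46040615451118677 wood 82 [ 0.45933502 -0.16465133  0.16672175] [ 0.45087254 -0.18691957  0.1588572 ] [ 0.46980312 -0.140745    0.1739112 ]
 shaker cap 135 ((0.44769716262817383, 
[... 662 characters left out ...]
64460575 0.11116161 0.27927873]
 caddy all 844 ((0.43106698989868164, -0.16730663180351257), (0.1552225947380066, 0.16025826334953308), 7.540284633636475)
 caddy rim 70 ((0.4306966960430145, -0.16542111337184906), (0.14469248056411743, 0.16040055453777313), 11.189420700073242)
 bar 117 [-0.12299776  0.43972684] zmax 0.1712484726572378 y -0.23125545847762857 -0.09249741406190543 x@-.17 0.4606364618320422 wood 47 [ 0.46246601 -0.16462628  0.16592812] [ 0.45577229 -0.18710693  0.15503809] [ 0.46810754 -0.14265782  0.17311692]
 shaker cap 129 ((0.44599393010139465, 0.2215598225593567), 0.021946506574749947) [0.44943032 0.222553   0.09647148] [0.0974583  0.10158617]
 table z 0.0019853356653745102
```

```bash
python3 - <<'E'
from h import *
from scipy.spatial.transform import Rotation as R
print(manip.get_ee_rot(), manip.get_joint_positions())
def q(yaw,tilt,flip):
    # jaw axis; tool z = down tilted forward
    r=R.from_euler('z',yaw)*R.from_euler('y',np.pi-tilt)*R.from_euler('z',flip)
    x=r.as_quat(); return [x[3],x[0],x[1],x[2]], r.as_matrix()
print(q(0,.7,0)[1])
for name,P in dict(caddy=(.46,-.17,.16),hook=(.62,.06,.26),hookup=(.60,.06,.30),shaker=(.447,.222,.08)).items():
  for tilt in (0,.35,.6,.7,.8,.9,1.0):
    out=[]
    for f in ((np.pi/2,-np.pi/2) if name!='shaker' else (0,np.pi)):
        qq,m=q(0,tilt,f); t=np.array(P)+m[:,2]*manip.tcp_to_grasp
        s=manip.ik(t.tolist(),qq); out.append(None if s is None else np.round(s,2))
    print(name,tilt,out)
E
```

```text
[-5.70852222e-06  1.18121437e-01  9.92999157e-01  6.50980617e-06] [ 1.19471304e+00  2.90666553e-01 -1.53424994e-01  1.12669510e+00
  1.43580395e-05  1.43150876e+00]
[[-0.76484219  0.          0.64421769]
 [ 0.          1.          0.        ]
 [-0.64421769  0.         -0.76484219]]
caddy 0 [array([-0.5 ,  0.3 , -0.39,  0.88,  0.  ,  1.07]), array([-0.5 ,  0.3 , -0.39,  0.88,  0.  , -2.07])]
caddy 0.35 [array([-0.63,  0.1 , -0.73,  0.45,  0.2 ,  0.97]), array([-0.63,  0.1 , -0.73,  0.45,  0.2 , -2.17])]
caddy 0.6 [array([-0.75,  0.02, -0.97,  0.12,  0.4 ,  0.91]), array([-0.75,  0.02, -0.97,  0.12,  0.4 , -2.23])]
caddy 0.7 [array([-0.81,  0.02, -1.06, -0.03,  0.48,  0.9 ]), array([-0.81,  0.02, -1.06, -0.03,  0.48, -2.25])]
caddy 0.8 [array([-0.86,  0.04, -1.15, -0.21,  0.58,  0.89]), array([-0.86,  0.04, -1.15, -0.21,  0.58, -2.26])]
caddy 0.9 [array([-0.92,  0.09, -1.24, -0.41,  0.67,  0.89]), array([-0.92,  0.09, -1.24, -0.41,  0.67, -2.26])]
caddy 1.0 [None, None]
hook 0 [array([-0.02,  0.48,  0.15,  1.25,  0.  ,  1.55]), array([-0.02,  0.48,  0.15,  1.25,  0.  , -1.59])]
hook 0.
[... 1379 characters left out ...]
7, -1.01, -0.37,  0.03,  1.55]), array([-0.04, -0.07, -1.01, -0.37,  0.03, -1.59])]
shaker 0 [array([ 0.31,  0.41, -0.48,  0.69,  0.  ,  0.31]), array([ 0.31,  0.41, -0.48,  0.69,  0.  , -2.83])]
shaker 0.35 [array([ 0.4 ,  0.25, -0.82,  0.17, -0.13,  0.37]), array([ 0.4 ,  0.25, -0.82,  0.17, -0.13, -2.77])]
shaker 0.6 [array([ 0.47,  0.25, -1.06, -0.29, -0.26,  0.4 ]), array([ 0.47,  0.25, -1.06, -0.29, -0.26, -2.74])]
shaker 0.7 [array([ 0.51,  0.3 , -1.15, -0.51, -0.32,  0.4 ]), array([ 0.51,  0.3 , -1.15, -0.51, -0.32, -2.74])]
shaker 0.8 [array([ 0.54,  0.38, -1.24, -0.78, -0.38,  0.4 ]), array([ 0.54,  0.38, -1.24, -0.78, -0.38, -2.75])]
shaker 0.9 [None, None]
shaker 1.0 [None, None]
```

Fits are consistent: shaker (0.447, 0.222). Caddy centre is (0.431, −0.168), yaw 0.123. Rack origin is (0.679, 0.0615), yaw −0.021, which puts the hook seat at (0.627, 0.0626, 0.260). Picking the shaker now.

```bash
cat >> h.py <<'E'
from scipy.spatial.transform import Rotation as R
def pose(g,yaw,tilt,f):
    r=R.from_euler('z',yaw)*R.from_euler('y',np.pi-tilt)*R.from_euler('z',f)
    x=r.as_quat(); return (np.array(g)+r.as_matrix()[:,2]*manip.tcp_to_grasp).tolist(), [x[3],x[0],x[1],x[2]]
CAD=np.array([.4311,-.1676]); CY=.123; RACK=np.array([.679,.0615]); RY=-.0207
def cad(x,y,z): c,s=np.cos(CY),np.sin(CY); return np.array([CAD[0]+c*x-s*y,CAD[1]+s*x+c*y,z])
def rack(x,y,z): c,s=np.cos(RY),np.sin(RY); return np.array([RACK[0]+c*x-s*y,RACK[1]+s*x+c*y,z])
def line(g,yaw,tilt,f,vel): manip.servo_line(pose(g,yaw,tilt,f)[0],vel=vel)
def st(s=''): print(s,'t',round(manip.get_clock(),2),'ft',np.round(manip.get_ft_force(),2),'grip',round(manip.get_grip_width(),4),'tcp',np.round(manip.get_tool_pos(),4))
E
python3 - <<'E'
from h import *
S=[.447,.222]; T=.17
manip.goto(*pose(S+[.20],0,T,0)); st('above')
line(S+[.058],0,T,0,.12); st('at')
manip.set_gripper(.03,30); st('closed')
line(S+[.075],0,T,0,.05); st('lift')
line(S+[.20],0,T,0,.15)
manip.goto(*pose(cad(-.038,0,.21),CY,T,0)); st('over caddy')
im,d=manip.get_image('wrist'); save('w1',im)
im,d=manip.get_image('scene'); save('s1',im); 
cv2.imwrite('pics/v1.png',np.hstack([cv2.resize(im[100:292,130:386],(400,300)),cv2.resize(cv2.imread('pics/w1.png')[:,:,::-1],(400,300))])[:,:,::-1])
E
```

```text
above t 2.51 ft [-0.02  0.15 -0.41] grip 0.0855 tcp [0.45   0.2226 0.1817]
at t 3.84 ft [-0.52 -0.52 -0.09] grip 0.0852 tcp [0.4506 0.2222 0.0401]
closed t 4.29 ft [-1.   -1.75  5.02] grip 0.0453 tcp [0.4505 0.222  0.0401]
lift t 4.78 ft [-0.59 -0.55 -2.14] grip 0.045 tcp [0.4504 0.2221 0.0569]
over caddy t 7.24 ft [ 0.69 -0.44 -0.67] grip 0.0452 tcp [ 0.3967 -0.1713  0.1914]
```

View pics/v1.png

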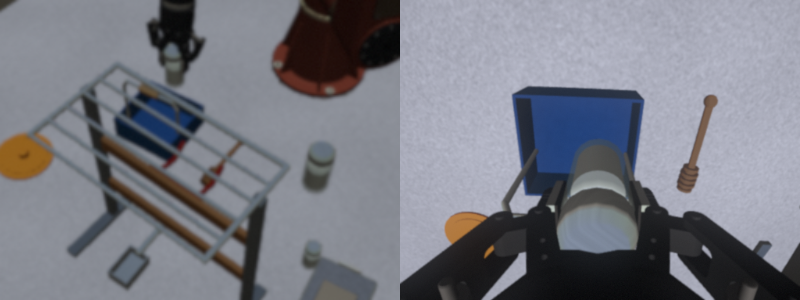

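The shaker is held upright over the front half of the caddy, with the handle behind the gripper and clear of it. Lowering with a force check.

```bash
python3 - <<'E'
from h import *
T=.17; a=(CY,T,0); g=lambda z: cad(-.038,0,z)
line(g(.062+.012),*a,.12); st('near'); 
f0=manip.get_ft_force()[2]; z=.074
while z>.058:
    z-=.001; line(g(z),*a,.03); f=manip.get_ft_force()[2]
    if f-f0>2: break
print('stop',z-.058,f-f0)
manip.sleep(.1); st('contact')
manip.set_gripper(.070,30); st('open'); 
line(g(.075),*a,.05); line(g(.22),*a,.15); st('up')
line(cad(-.10,0,.26),*a,.25)
for c in ('scene','top','wrist'):
    p=manip.camera_params(c); im,d=manip.get_image(c); save(c+'2',im); np.save(c+'.npy',cloud(c,d,p)); np.save(c+'_im.npy',im)
s=cv2.imread('pics/scene2.png')[110:254,150:342]; t=cv2.imread('pics/wrist2.png')
cv2.imwrite('pics/v2.png',np.hstack([cv2.resize(s,(400,300)),cv2.resize(t,(400,300))]))
E
python3 fit.py | grep -A20 -E "caddy|bar|top|scene" | grep -E "caddy|bar|^top|^scene"
```

```text
near t 8.62 ft [ 0.39 -0.24 -1.7 ] grip 0.0455 tcp [ 0.397  -0.1722  0.0561]
stop 0.003999999999999983 9.131414891742413
contact t 11.72 ft [-0.41  2.01  8.31] grip 0.0453 tcp [ 0.3972 -0.1719  0.0441]
open t 12.09 ft [-0.61 -1.16 -0.54] grip 0.0699 tcp [ 0.3965 -0.1719  0.0435]
up t 13.62 ft [-0.55  0.07  0.72] grip 0.0701 tcp [ 0.3961 -0.1715  0.2008]
top roof ((0.7168583273887634, 0.06024353206157684), (0.3758019506931305, 0.21376973390579224), 88.38215637207031) 0.4079449441351827
 caddy all 1741 ((0.4319993555545807, -0.1918407380580902), (0.14736126363277435, 0.16105078160762787), 4.666266441345215)
 caddy rim 190 ((0.43188410997390747, -0.19195720553398132), (0.1471903771162033, 0.1612274944782257), 4.471744537353516)
 bar 185 [-0.07861913  0.44575143] zmax 0.1707410384539539 y -0.2611873358817345 -0.11206872271847174 x@-.17 0.4591166784785773 wood 85 [ 0.4599765  -0.18968135  0.1671194 ] [ 0.45107079 -0.21351061  0.15756016] [ 0.47009804 -0.16473965  0.1750614 ]fit.py:19: RuntimeWarning: Mean of empty slice.
  sh=(z>.085)&(z<.115)&(abs(x-.447)<.045)&(abs(y-.222)<.045); P=w[sh]; print(' shaker cap',len(P),cv2.minEnclosingCircle(P[:,:2].astype(np.float32)),P.mean(0),np.percentile(P[:,2],[50,95]))
  ret = um.true_divide(
Traceback (most recent call last):
  File "fit.py", line 19, in <module>
    sh=(z>.085)&(z<.115)&(abs(x-.447)<.045)&(abs(y-.222)<.045); P=w[sh]; print(' shaker cap',len(P),cv2.minEnclosingCircle(P[:,:2].astype(np.float32)),P.mean(0),np.percentile(P[:,2],[50,95]))
                                                                                                                                                                 ~~~~~~~~~~~~~^^^^^^^^^^^^^^^^
IndexError: index -1 is out of bounds for axis 0 with size 0
```

View pics/v2.png

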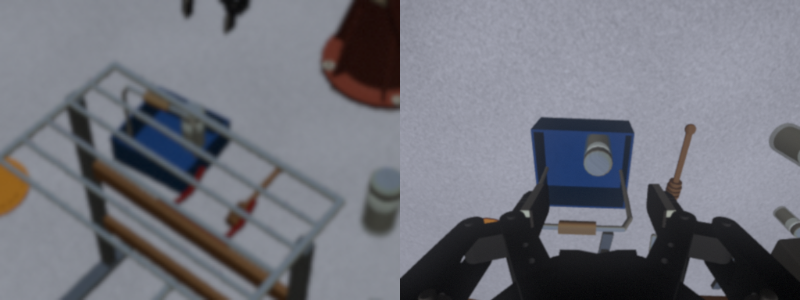

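The shaker is upright in the caddy and released. The wrist view shows it near (598, 155) standing on the blue floor. The caddy has shifted about 24 mm towards −y: the shaker's foot evidently brushed the handle in the joint move across. It now sits at (0.432, −0.192) with yaw 0.079, and the bar centre agrees with the wooden roll that I measured. I'll use the new pose and grasp the handle leaning 0.8 rad.

```bash
sed -i 's/^CAD=.*/CAD=np.array([.4319,-.1919]); CY=.079; RACK=np.array([.679,.0615]); RY=-.0207; T=.8; F=np.pi\/2/' h.py
cat >> h.py <<'E'
def back(g,yaw,s): # grasp point s metres back along the leaning tool
    return np.array(g)+s*np.array([-np.sin(T)*np.cos(yaw),-np.sin(T)*np.sin(yaw),np.cos(T)])
E
python3 - <<'E'
from h import *
b=cad(.028,0,.160); q=[]
for g,y in [(back(b,CY,.11),CY),(b,CY),(b+[0,0,.15],CY),(rack(-.13,0,.30),RY),(rack(-.052,0,.30),RY),(rack(-.052,0,.255),RY),(back(rack(-.052,0,.258),RY,.12),RY)]:
    s=manip.ik(*pose(g,y,T,F)); q.append(s); print(None if s is None else np.round(s,2))
assert all(s is not None for s in q)
manip.set_gripper(.042,30)
manip.goto(*pose(back(b,CY,.11),CY,T,F)); st('pre')
line(back(b,CY,.04),CY,T,F,.12); st('near')
for c in ('scene','wrist'):
    im,d=manip.get_image(c); save(c+'3',im)
cv2.imwrite('pics/v3.png',np.hstack([cv2.resize(cv2.imread('pics/scene3.png')[90:234,160:352],(400,300)),cv2.resize(cv2.imread('pics/wrist3.png'),(400,300))]))
E
```

```text
[-1.19 -0.17 -0.98  0.47  0.76  0.42]
[-0.94  0.08 -1.07 -0.08  0.66  0.72]
[-0.94 -0.19 -0.8   0.47  0.66  0.72]
[-0.01 -0.18 -0.88  0.07 -0.01  1.58]
[-0.01 -0.01 -0.74  0.04 -0.    1.58]
[-0.01  0.05 -0.82 -0.1  -0.    1.58]
[-0.01 -0.24 -0.81  0.21 -0.01  1.58]
pre t 15.81 ft [ 0.56 -0.24  0.28] grip 0.042 tcp [ 0.3946 -0.1951  0.2238]
near t 16.54 ft [-0.18 -0.84  0.24] grip 0.0424 tcp [ 0.4446 -0.1907  0.175 ]
```

View pics/v3.png

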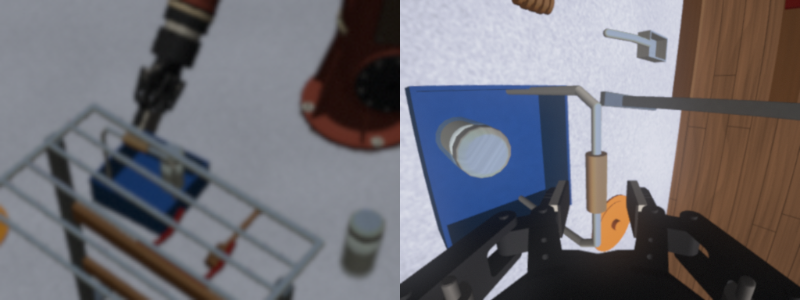

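The roll (about 597, 182 in the wrist view) is centred between the open fingers, and the shaker stands clear at (470, 150). Closing and lifting.

```bash
python3 - <<'E'
from h import *
b=cad(.028,0,.160)
line(b,CY,T,F,.06); st('at')
manip.set_gripper(.005,100); st('closed'); manip.sleep(.1)
line(b+[0,0,.01],CY,T,F,.03); st('lift'); print('tq',manip.get_ft_torque())
line(b+[0,0,.12],CY,T,F,.08); st('up')
for c in ('scene','top','wrist'):
    p=manip.camera_params(c); im,d=manip.get_image(c); save(c+'4',im); np.save(c+'.npy',cloud(c,d,p)); np.save(c+'_im.npy',im)
cv2.imwrite('pics/v4.png',np.hstack([cv2.resize(cv2.imread('pics/scene4.png')[70:214,160:352],(400,300)),cv2.resize(cv2.imread('pics/wrist4.png'),(400,300))]))
for cam in ('top','scene'):
    w=np.load(cam+'.npy'); im=np.load(cam+'_im.npy'); hsv=cv2.cvtColor(im,cv2.COLOR_RGB2HSV); x,y,z=[w[...,i] for i in range(3)]
    blue=(hsv[...,0]>100)&(hsv[...,0]<130)&(hsv[...,1]>120)&(x>.3)&(x<.56)&(y<-.04)&(y>-.33)&(z>.08)
    B=w[blue]; c,s=np.cos(CY),np.sin(CY); L=np.c_[(B[:,:2]-CAD)@np.array([[c,-s],[s,c]]),B[:,2]]
    print(cam,len(L),cv2.minAreaRect(B[:,:2].astype(np.float32)),'z',np.percentile(L[:,2],[1,99]))
    inn=(abs(L[:,0])<.06)&(abs(L[:,1])<.06)&(L[:,2]<.15)   # floor
    A=np.c_[L[inn][:,:2],np.ones(inn.sum())]; print(' floor plane',inn.sum(),np.linalg.lstsq(A,L[inn][:,2],rcond=None)[0])
E
```

```text
at t 17.46 ft [-0.6   0.26 -0.89] grip 0.0418 tcp [ 0.4731 -0.1887  0.1471]
closed t 17.82 ft [ 1.39  0.04 -2.36] grip 0.0154 tcp [ 0.473  -0.1887  0.1469]
lift t 18.41 ft [ 1.1  -1.94 -5.68] grip 0.0152 tcp [ 0.4732 -0.1887  0.1572]
tq [-0.14012443  1.29937392  0.05856686]
up t 19.93 ft [-0.9   0.08 -6.  ] grip 0.015 tcp [ 0.473  -0.1884  0.2664]
top 1355 ((0.43336987495422363, -0.19096919894218445), (0.14763996005058289, 0.16025705635547638), 4.814675807952881) z [0.11518404 0.24250001]
 floor plane 595 [-0.01014398 -0.00155703  0.12356616]
scene 917 ((0.4327598214149475, -0.19123278558254242), (0.15320654213428497, 0.16322048008441925), 4.333047866821289) z [0.12106372 0.18861232]
 floor plane 272 [-0.00667871  0.01684553  0.12609953]
```

View pics/v4.png

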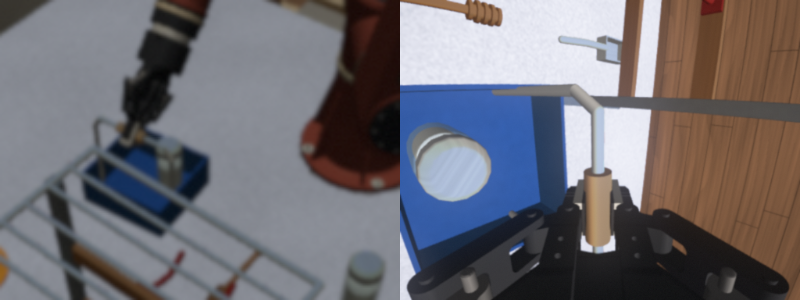

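The grip holds: weight is about 5.5 N, the floor plane tilts under 1°, and the shaker is upright. Carrying it to the front of the hook.

```bash
python3 - <<'E'
from h import *
b=cad(.028,0,.160)
line(b+[0,0,.15],CY,T,F,.06)
p,q=pose(rack(-.135,0,.308),RY,T,F)
manip.servo_line(p,vel=.1,frame=q); st('front'); print(manip.get_ee_rot(),q, manip.get_ft_torque())
for c in ('scene','top','wrist'):
    p=manip.camera_params(c); im,d=manip.get_image(c); save(c+'5',im); np.save(c+'.npy',cloud(c,d,p)); np.save(c+'_im.npy',im)
cv2.imwrite('pics/v5.png',np.hstack([cv2.resize(cv2.imread('pics/scene5.png')[130:322,130:386],(400,300)),cv2.resize(cv2.imread('pics/wrist5.png'),(400,300))]))
for cam in ('top','scene'):
    w=np.load(cam+'.npy'); im=np.load(cam+'_im.npy'); hsv=cv2.cvtColor(im,cv2.COLOR_RGB2HSV)
    c,s=np.cos(RY),np.sin(RY); L=w.copy(); L[...,:2]=(w[...,:2]-RACK)@np.array([[c,-s],[s,c]]); x,y,z=[L[...,i] for i in range(3)]
    blue=(hsv[...,0]>100)&(hsv[...,0]<130)&(hsv[...,1]>120)&(x>-.4)&(x<0)&(abs(y)<.15)&(z>.1)
    B=L[blue]; print(cam,len(B),cv2.minAreaRect(B[:,:2].astype(np.float32)),'z',np.percentile(B[:,2],[1,99]))
    inn=(abs(B[:,0]+.163)<.06)&(abs(B[:,1])<.06)&(B[:,2]<.18); A=np.c_[B[inn][:,:2],np.ones(inn.sum())]; print(' floor',inn.sum(),np.linalg.lstsq(A,B[inn][:,2],rcond=None)[0], B[inn][:,2].mean())
    red=(hsv[...,1]>150)&((hsv[...,0]<6)|(hsv[...,0]>174))&(z>.23)&(z<.3)&(x>-.12)&(x<-.02)&(abs(y)<.06)
    P=L[red]
    for sg in (-1,1):
        Q=P[P[:,1]*sg>0]; print(' prong',len(Q),np.median(Q,0) if len(Q) else'',Q[:,0].min() if len(Q) else '')
    wire=(z>.295)&(z<.325)&(x>-.16)&(x<-.11)&(abs(y)<.062)&(abs(y)>.03); P=L[wire]; print(' wire',len(P),P.mean(0) if len(P) else '', np.polyfit(P[:,1],P[:,2],1) if len(P)>9 else '')
E
```

```text
front t 23.55 ft [ 0.42  1.28 -6.41] grip 0.0153 tcp [0.5574 0.0637 0.295 ]
[0.27824659 0.65814193 0.64437465 0.27241394] [np.float64(0.27819553079774834), np.float64(0.6579943065975152), np.float64(0.6445128758673779), np.float64(0.272495673306158)] [ 0.02341488  1.29845186 -0.0426432 ]
top 1470 ((-0.16353996098041534, -0.0005376711487770081), (0.15723305940628052, 0.15192830562591553), 89.99505615234375) z [0.14443372 0.40070704]
 floor 642 [ 0.00641378 -0.00066273  0.15302784] 0.15202034695778613
 prong 33 [-0.05683574 -0.0445253   0.261896  ] -0.0823468066018247
 prong 36 [-0.05562746  0.04456914  0.26151586] -0.08033363439227473
 wire 70 [-0.13298169  0.00187006  0.31171146] [0.00319434 0.31170549]
scene 1087 ((-0.1614055335521698, 3.369152545928955e-05), (0.160798579454422, 0.1525394171476364), 89.47787475585938) z [0.15030039 0.21609784]
 floor 469 [-0.00127855  0.00362201  0.15392728] 0.1541102825784782
 prong 13 [-0.06855492 -0.04180705  0.26691528] -0.07888649331667778
 prong 28 [-0.04557537  0.04732483  0.2595032 ] -0.07432419402028786
 wire 13 [-0.13722252  0.00958034  0.31353993] [-0.02164614  0.31374731]
```

View pics/v5.png

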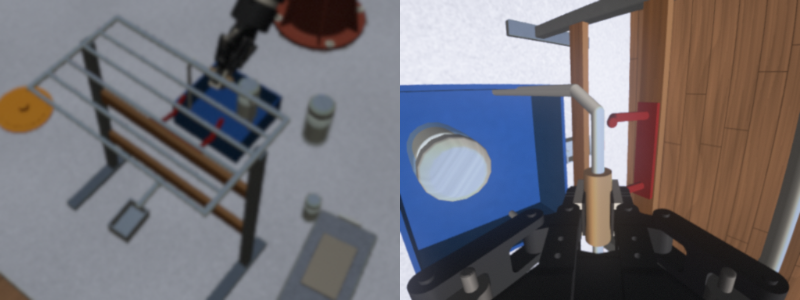

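Bar and prongs are aligned within 1–2 mm, the caddy is level, and the shaker is upright. Moving in over the prongs, then down with a force check.

```bash
python3 - <<'E'
from h import *
g=lambda z: rack(-.053,0,z)
line(g(.308),RY,T,F,.05); st('over')
line(g(.268),RY,T,F,.04); st('low'); manip.sleep(.2)
f0=manip.get_ft_force(); z=.268
while z>.252:
    z-=.0015; line(g(z),RY,T,F,.03); f=manip.get_ft_force()
    print(round(z,4),np.round(f-f0,1))
    if f[2]-f0[2]>5: break
manip.sleep(.1); st('seat')
im,d=manip.get_image('scene'); save('scene6',im); im,d=manip.get_image('wrist'); save('wrist6',im)
cv2.imwrite('pics/v6.png',np.hstack([cv2.resize(cv2.imread('pics/scene6.png')[130:274,160:352],(400,300)),cv2.resize(cv2.imread('pics/wrist6.png'),(400,300))]))
E
```

```text
over t 25.49 ft [ -5.5    1.81 -26.06] grip 0.0153 tcp [0.6355 0.0626 0.2888]
low t 26.64 ft [-0.25  0.22 -6.15] grip 0.0153 tcp [0.6397 0.0623 0.2554]
0.2665 [ 0.6  0.5 -0.2]
0.265 [ 0.4 -0.   0.4]
0.2635 [-0.7  0.1  0.3]
0.262 [0.8 0.1 1. ]
0.2605 [2.1 0.9 3.3]
0.259 [6.7 0.1 4.7]
0.2575 [9.  1.  6.3]
seat t 28.69 ft [7.29 0.65 0.6 ] grip 0.015 tcp [0.6416 0.0623 0.247 ]
```

View pics/v6.png

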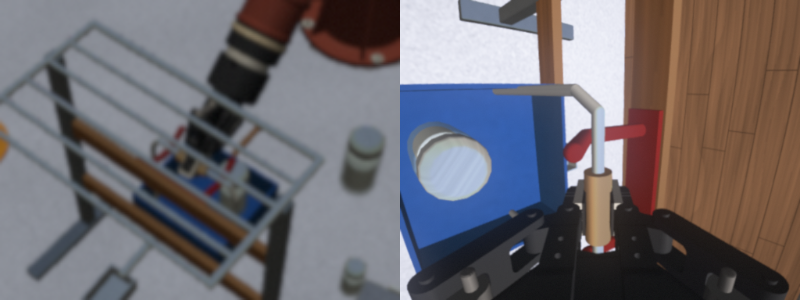

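Seated at z ≈ 0.2575, where the handle's height was expected. The force reading of −26 N at "over" means that the gripper touched the front rod (about 20 N); it cleared after lowering. The +7 N in x suggests that the bar sits slightly on the front slope of the prongs, so I'll relax it in x before release.

```bash
python3 - <<'E'
from h import *
x=-.053; z=.2575
for i in range(6):
    f=manip.get_ft_force(); print(round(x,4),np.round(f,1))
    if f[0]<1.5: break
    x+=.001; line(rack(x,0,z),RY,T,F,.03); manip.sleep(.1)
st('relaxed'); print(manip.get_ft_torque())
for c in ('scene','top'):
    p=manip.camera_params(c); im,d=manip.get_image(c); save(c+'7',im); w=cloud(c,d,p)
    hsv=cv2.cvtColor(im,cv2.COLOR_RGB2HSV); cc,s=np.cos(RY),np.sin(RY); L=w.copy(); L[...,:2]=(w[...,:2]-RACK)@np.array([[cc,-s],[s,cc]]); X,Y,Z=[L[...,i] for i in range(3)]
    blue=(hsv[...,0]>100)&(hsv[...,0]<130)&(hsv[...,1]>120)&(X>-.3)&(X<.02)&(abs(Y)<.15)&(Z>.07)&(Z<.19)
    B=L[blue]; print(c,len(B),cv2.minAreaRect(B[:,:2].astype(np.float32)))
    inn=(abs(B[:,0]+.083)<.06)&(abs(B[:,1])<.06)&(B[:,2]<.13); A=np.c_[B[inn][:,:2],np.ones(inn.sum())]; print(' floor',inn.sum(),np.linalg.lstsq(A,B[inn][:,2],rcond=None)[0] if inn.sum()>5 else '', B[inn][:,2].mean())
E
```

```text
-0.053 [ 9.4 -0.5  0.1]
-0.052 [8.4 0.1 1. ]
-0.051 [5.6 0.4 4.6]
-0.05 [-2.5  0.3  9.2]
relaxed t 29.84 ft [-2.49  0.27  9.15] grip 0.015 tcp [0.6431 0.0623 0.246 ]
[ 0.01906212 -0.53258937 -0.04429597]
scene 477 ((-0.07624524086713791, 0.0007810741662979126), (0.16019120812416077, 0.15124650299549103), 89.97836303710938)
 floor 169 [0.00167924 0.01096458 0.10498604] 0.10485813243624242
top 1006 ((-0.07378429919481277, -0.0005597993731498718), (0.15757368505001068, 0.15166430175304413), 89.72434997558594)
 floor 499 [0.0014973  0.0055885  0.10331805] 0.10307483666580486
```

```bash
python3 - <<'E'
from h import *
x=-.0505; z=.2575
for i in range(5):
    line(rack(x,0,z),RY,T,F,.03); manip.sleep(.1); f=manip.get_ft_force(); print(z,np.round(f,1))
    if f[2]<1: break
    z+=.0007
manip.set_gripper(.036,20); st('open'); g=rack(x,0,z)
line(back(g,RY,.03),RY,T,F,.04); st('r1')
line(back(g,RY,.14),RY,T,F,.10); st('r2')
line(back(g,RY,.14)+[-.06,0,0],RY,T,F,.15)
for c in ('scene','top','wrist'):
    p=manip.camera_params(c); im,d=manip.get_image(c); save(c+'8',im); w=cloud(c,d,p)
    hsv=cv2.cvtColor(im,cv2.COLOR_RGB2HSV); cc,s=np.cos(RY),np.sin(RY); L=w.copy(); L[...,:2]=(w[...,:2]-RACK)@np.array([[cc,-s],[s,cc]]); X,Y,Z=[L[...,i] for i in range(3)]
    blue=(hsv[...,0]>100)&(hsv[...,0]<130)&(hsv[...,1]>120)&(X>-.3)&(X<.02)&(abs(Y)<.15)&(Z>.07)&(Z<.19)
    B=L[blue]; print(c,len(B),cv2.minAreaRect(B[:,:2].astype(np.float32)) if len(B) else '')
    inn=(abs(B[:,0]+.083)<.06)&(abs(B[:,1])<.06)&(B[:,2]<.13); A=np.c_[B[inn][:,:2],np.ones(inn.sum())]; print(' floor',inn.sum(),np.linalg.lstsq(A,B[inn][:,2],rcond=None)[0] if inn.sum()>5 else '')
cv2.imwrite('pics/v8.png',np.hstack([cv2.resize(cv2.imread('pics/scene8.png')[130:274,160:352],(400,300)),cv2.resize(cv2.imread('pics/wrist8.png'),(400,300))]))
E
```

```text
0.2575 [ 2.  -0.1  6.7]
0.2582 [4.5 0.7 4.6]
0.25889999999999996 [ 6.  -0.2  2.9]
0.25959999999999994 [ 6.5 -0.3  2. ]
0.2602999999999999 [5.1 0.1 0.8]
open t 32.02 ft [-0.04  0.05 -0.66] grip 0.036 tcp [0.641  0.0623 0.2462]
r1 t 32.92 ft [ 0.5   0.08 -0.72] grip 0.036 tcp [0.6204 0.0627 0.2681]
r2 t 34.17 ft [-0.05  0.38  0.38] grip 0.0357 tcp [0.5415 0.0643 0.3443]
scene 584 ((-0.07500364631414413, 0.0008624643087387085), (0.15088461339473724, 0.15876322984695435), 0.15118269622325897)
 floor 190 [ 0.02684506 -0.00153289  0.10707283]
top 1606 ((-0.07489430904388428, -6.824731826782227e-05), (0.15670515596866608, 0.148445263504982), 89.70301818847656)
 floor 1006 [0.02422454 0.00160643 0.10485301]
wrist 5679 ((-0.07699752599000931, -0.0014134198427200317), (0.15895116329193115, 0.15000171959400177), 89.787841796875)
 floor 2234 [ 0.02827145 -0.00130675  0.10515799]
```

View pics/v8.png

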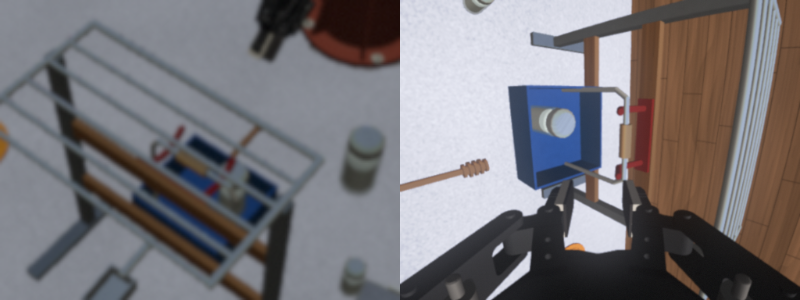

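The caddy hangs with its handle across both red prongs (wrist view, about (625, 110) and (620, 175)), tilted about 1.5°, with the shaker standing upright. One last check that the bystanders haven't moved, then hand in.

```bash
python3 - <<'E'
from h import *
a=cv2.imread('pics/top.png'); im,d=manip.get_image('top'); w=cloud('top',d,manip.camera_params('top'))
df=(cv2.absdiff(a,im[:,:,::-1].copy()).max(2)>45).astype(np.uint8); df=cv2.morphologyEx(df,cv2.MORPH_OPEN,np.ones((2,2)))
n,_,s,c=cv2.connectedComponentsWithStats(df)
for i in range(1,n):
    if s[i,4]>12: print(s[i],np.round(c[i]))
for t in ['silicone_lid','dipper','scoop','container']:
    r=manip.regions_of(t,'top')
    if r: q=w[r[0]['pixels']]; q=q[~np.isnan(q[:,0])]; print(t,np.round(np.percentile(q,3,0),3),np.round(np.percentile(q,97,0),3))
st(); manip.sign_off()
E
```

```text
[232 167  22   2  44] [242. 168.]
[262 168   7   2  14] [265. 168.]
[ 218  172   54   44 2018] [245. 195.]
[228 172   6   4  14] [230. 173.]
[ 163  217   91  167 5741] [226. 315.]
[ 289  222   57   53 2439] [317. 248.]
[189 235  17  14 184] [197. 241.]
[   0  343   69   41 1785] [ 35. 365.]
[ 72 351   3  20  43] [ 73. 361.]
[ 80 352  21  19 313] [ 90. 360.]
[227 360  25  24 305] [243. 374.]
[283 362  19  21 168] [293. 372.]
[254 369  35  15 239] [273. 378.]
[299 382   9   2  13] [303. 383.]
silicone_lid [ 0.634 -0.459 -0.002] [ 0.752 -0.339  0.016]
dipper [ 0.612 -0.124  0.   ] [0.822 0.247 0.412]
scoop [ 0.7   -0.022 -0.003] [0.805 0.026 0.408]
container [0.605 0.337 0.018] [0.787 0.448 0.221]
 t 35.12 ft [-0.37  0.24 -0.2 ] grip 0.0363 tcp [0.4817 0.0643 0.3446]
the job is handed in; nothing more can be done
```

The caddy now hangs by its handle on both prongs of the red twin hook, with the 97 mm shaker standing upright inside. I handed the job in at 35.1 s of the 64 s allowed. I set the shaker down in the caddy and let go of it while the caddy was still on the shelf.

**Last checks:**
- The caddy is about 1.5° off level and centred on the hook to within about 1 mm.
- The gripper was clear of everything and the wrist force was about zero.
- The container and silicone lid measured where they started. In the top picture, nothing changed where the scoop lies. At the dipper, no change stood out apart from the arm being in view.
- On the last picture the dipper detector picked out the rack instead, so I have no measured position for the dipper.

**What went less well:**
- **Caddy pushed:** it slid about 24 mm sideways on the shelf, most likely because the shaker brushed its handle on the way over. I measured its position again, and the shaker ended up about 23 mm off centre inside it.
- **Touch on the rack:** moving in over the hook, the gripper pressed on what was probably the rack's front rod with about 20 N, against the 40 N limit. It came free as I lowered the caddy.
- **Firm set-down:** the shaker met the caddy floor with about 9 N before I released it, because my force check stopped it late.

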